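Drop the reconditioned injectors into a cylinder head on its tilted stand

TASK

Fit the three reconditioned injectors (bright steel, blue plug) into the three empty bores of the cylinder head, one in each bore, fully home so that the collar sits flat on the head. Guide each one well into its bore before you let it go, and never let one fall. Leave the worn brown injector with the red plug hanging in the rack, and do not disturb anything else on the bench.

Things in the scene. Friction and masses are not known exactly. Their poses are not given: they have to be found in the camera images.
- inj1: Injector: bright steel, blue plug, 158 mm, 0.35 kg, round about z (z: nozzle to plug). Origin: middle of the underside of its 38 mm collar, 6 mm thick. Above: 30 mm round grey grip from 6 to 50 mm, then a narrower plug to 68 mm. Below: 26 mm body to -34, taper to a 17 mm nozzle, -58 to -77, 8 mm tip to -90. Starts hung upright by its collar in the rack, origin 105 mm above the bench.
- inj2: Second reconditioned injector, the same as inj1.
- inj3: Third reconditioned injector, the same as inj1.
- worn: Worn injector, rusty brown with a red plug, otherwise shaped like inj1, hanging in another hole of the rack. Stays there.
- bore1 (a point): Middle of the mouth of an empty bore, on the flat raised face of the cylinder head. z: out along the bore, leaning towards the robot by head; y: along the row bore1, bore2, bore3, fitted, 85 mm apart. Bore 30 mm diameter, 100 mm deep. An injector that is home has its origin here and its z along this z. Towards +x, 42 mm away, a camshaft rises 20 mm above the face.
- bore2 (a point): The same for the next empty bore, 85 mm from bore1.
- bore3 (a point): The same for the third empty bore, 85 mm from bore2, next to the injector already fitted.
- fitted (a point): The fourth bore, in which an injector like the others is already fitted and clamped down: fixed, rising 68 mm above the face, its clamp fork on the camshaft side.
- head (a joint): Lean of the cylinder head on its stand, rad from level; its top and the bore axes lean towards the robot (-x of the stand). Locked: it does not move when handled.
- stand: Fixed grey stand carrying the aluminium cylinder head (360 mm along y, 160 mm wide, 118 mm thick) between two uprights 165 mm tall, 406 mm apart, feet 200 mm along x. Origin: on the bench midway between the feet. The pivot is 135 mm above it; with the head level the row of bore mouths is 20 mm towards -x from the pivot and 63 mm above it.
- rack: Fixed grey sheet-metal rack, 235 mm (x) by 160 mm (y), 105 mm high. Origin: on the bench under its centre. Top plate with six 30 mm holes at x = -75, 0, +75 mm and y = -37.5, +37.5 mm; the four at x = -75 and 0 hold the three reconditioned injectors and the worn one, in any order; the other two are empty.
- wrench: Steel spanner 220 mm long lying on the bench, loose.
- mallet: Hammer 260 mm long lying on the bench, loose.
- grease: Squat grease jar, 68 mm diameter, 55 mm high, loose.
- spray: Red spray can, 62 mm diameter, 190 mm high, standing loose behind the rack.
- redbin: Small red bin 150 x 95 mm, 70 mm high, with copper washers, loose.
- plug: Brass gauge plug, 44 mm diameter, 65 mm high, standing loose.
Things that resemble listed ones, but are neither listed nor needed, are in the scene too. What is shaped like the inj2 but yellow is not meant.

How it is judged:
At the end, for the whole second after the job is handed in: Each of the three reconditioned injectors stands at rest in an empty bore of its own, the middle of its collar's underside within 6 mm of the bore's mouth and its axis within 0.1 rad of the bore's; the worn injector still hangs upright in its hole of the rack, within 20 mm of where it was (((distance between inj1 and bore1 below 0.006 m and angle between the z axis of inj1 and the z axis of bore1, either way round below 0.1 rad) or (distance between inj1 and bore2 below 0.006 m and angle between the z axis of inj1 and the z axis of bore2, either way round below 0.1 rad) or (distance between inj1 and bore3 below 0.006 m and angle between the z axis of inj1 and the z axis of bore3, either way round below 0.1 rad)) and ((distance between inj2 and bore1 below 0.006 m and angle between the z axis of inj2 and the z axis of bore1, either way round below 0.1 rad) or (distance between inj2 and bore2 below 0.006 m and angle between the z axis of inj2 and the z axis of bore2, either way round below 0.1 rad) or (distance between inj2 and bore3 below 0.006 m and angle between the z axis of inj2 and the z axis of bore3, either way round below 0.1 rad)) and ((distance between inj3 and bore1 below 0.006 m and angle between the z axis of inj3 and the z axis of bore1, either way round below 0.1 rad) or (distance between inj3 and bore2 below 0.006 m and angle between the z axis of inj3 and the z axis of bore2, either way round below 0.1 rad) or (distance between inj3 and bore3 below 0.006 m and angle between the z axis of inj3 and the z axis of bore3, either way round below 0.1 rad)) and linear speed of each of inj1, inj2, inj3 below 0.02 m/s and distance of worn from where it was at the start of the episode below 0.02 m and angle between worn's own z axis and vertical below 0.2 rad); the robot touches nothing.
It fails at once if a reconditioned injector falls: faster than 0.55 m/s while no finger holds it ((linear speed of inj1 above 0.55 m/s and contact force between inj1 and the fingers below 0.1 N) or (linear speed of inj2 above 0.55 m/s and contact force between inj2 and the fingers below 0.1 N) or (linear speed of inj3 above 0.55 m/s and contact force between inj3 and the fingers below 0.1 N)).
It fails at once if the worn injector is moved more than 20 mm (distance of worn from where it was at the start of the episode above 0.02 m).
It fails at once if a loose thing on the bench is moved more than 30 mm (distance of any of wrench, mallet, grease, spray, redbin, plug from where it was at the start of the episode above 0.03 m).
It also fails if it takes over 72 s, if anything falls off the work surface, if the arm or the gripper's body presses on something with over 40 N, if the wrist force passes 120 N, or if a joint passes its speed limit or range.

ROBOT

A 6-joint arm with a two-finger parallel gripper is mounted at the origin on the work surface. World frame = base frame: x ahead of the robot, y to its left, z up, the work surface at z = 0. Lengths are in m, angles in rad, forces in N, time in s.
With the tool pointing down it reaches from about 0.25 to 0.775 m from the base axis. Payload 4 kg.
Tool frame: the origin (TCP) lies at the very end of the fingers, on their centre line; the grasp point (between the pads) lies 19 mm behind it; z points along the fingers, y is the line along which they close (so a half turn about z gives the same grasp; the last joint's range is limited). The gripper opens to 94 mm and grips with 3 to 60 N. Pads are 16 mm wide; open, the fingers measure 119 mm over their backs; the gripper's body (75 mm by 177 mm) begins 78 mm behind the grasp point.
Start: joints at [1.153, 0.087, 1.371, -0, 1.684, -0.103], TCP at [0.17, 0.523, 0.206] pointing down, gripper open.
Joint ranges: [-3.1, 3.1], [-0.76, 2.03], [0.27, 2.55], [-1.08, 4.22], [0.17, 2.65], [-2.57, 2.57]. Speed limits (rad/s): [2.79, 2.79, 3.14, 3.14, 3.14, 3.14].

INTERFACE

Orientations are given as a 3x3 rotation matrix whose columns are the frame's x, y, z axes.
In Python, from bench import robot gives the robot as it stands.
- The arm moves only by the tool move_arm, never from a script. Its argument "deltas" is a list of rows, each a list of 5 numbers: the opening, from 0 (shut) to 1 (fully open), then the shift along the world's x, y, z in cm, then the turn about the world's z in rad. In form: [[grip, dx, dy, dz, twist], ...]. A call has 1 to 8 rows; each row is the pose to reach, as a shift and turn from the pose commanded when the call began; what a row does not reach only later rows make up. A row lasts 1/8 s, in which the tool goes at most 62.5 mm and 10.7 degrees, less where a joint would pass 70% of its speed; a pose out of reach is approached as far as the arm can. A call with a gripper value outside its range is refused whole. The fingers move at their own pace and stop on an object; the grip force is fixed at half the most. Time passes only in rows, so rows that repeat a pose let the fingers close. It gives the time, the measured TCP pose, the force, the opening and the grip force at its end, in the units of the state.
- robot.sense(): the state, without advancing time (a new reading comes with each control period).
- robot.camera(name): name is "scene" or "top" or "wrist"; returns a dict with "img" (400x640x3 uint8, blue, green, red), "K" (3x3 intrinsics, pixels), "D" ([k1, k2, p1, p2, k3] as OpenCV has them; the pictures are not rectified), "view" (4x4, takes a point from world to camera coordinates); the wrist camera has in their place "T_tool_cam" (4x4, takes a point from camera to tool coordinates, whose origin is the TCP and whose axes are the flange's). Camera axes: x right, y up, looking along -z (the intrinsics and any distortion apply to the point x, -y, -z); pixel columns grow to the right and rows downward; lengths in m; the calibration is good to about 2 mm. A picture is of the moment at which its call begins: read the wrist's pose just before it. There is no depth.
- robot.close_job(): hands the job in; it is judged then, once.
Trained networks look in the newest picture that a camera, given by its name, has taken for a name from the list of things; names that differ only in an ending like _2 or _b are one class to them, and where a whole thing is asked for, a point or a joint stands for the part that bears it (a point fixed in the world has none). Each returns a list of dicts, best first, with "score" (0 to 1); they miss things now and then, are a little off and sometimes report something else, mostly with a low value. They report only what shows in the picture. A call takes as long as a camera call. They do not tell look-alikes from the thing itself.
- robot.silhouettes(camera, target): "pixels" (400x640 bool, what is visible of it) and "point" ([column, row] in pixels, amid what is visible of it).
The state is a dict: "time": time; "q": joint angles; "dq": joint speeds; "joint_torque": joint torques, N m; "tool_pos": TCP position; "tool_rot": TCP orientation; "wrist_force": force on the tool from outside, world axes, zero at the start; "ft_torque": the same for the moment, N m; "width": opening from 0.0 (shut) to 1.0 (fully open); "grip_force": force on a finger pad.
Only numpy, scipy, OpenCV 4.12 (cv2) and the standard library are available. Lean on these libraries where they do the work, as an engineer would, in place of code of your own. Each camera call takes 0.05 s, during which the arm holds its last target. There are 200 camera calls.

## Working session

There is one attempt and no reset: what is moved stays moved. The work goes in short steps, Python scripts to look and compute and a tool call to move; the robot and the scene stay as the last step left them, time stands still between calls to the robot, and variables do not carry over. Pictures are saved under pics/ and viewed, at most 10 in all, crops included, and the job is handed in when it is done.

Besides the shell and the picture viewer there is one more tool, called as name([rows], argument=value, ...), one row to a line, values as JSON. move_arm: Moves the arm, as the interface text tells. Its arguments: {"type":"object","properties":{"deltas":{"type":"array"}},"required":["deltas"]}

```bash
mkdir -p pics; ls; cat > h.py <<'E'
import numpy as np, cv2
from bench import robot
def cam(n):
    s=robot.sense(); c=robot.camera(n)
    if 'view' in c: V=np.array(c['view'])
    else:
        T=np.eye(4);T[:3,:3]=s['tool_rot'];T[:3,3]=s['tool_pos']
        V=np.linalg.inv(T@np.array(c['T_tool_cam']))
    c['V']=np.diag([1,-1,-1,1.])@V; c['K']=np.array(c['K'],float); c['D']=np.array(c['D'],float)
    return c
def proj(c,P):
    r,_=cv2.Rodrigues(c['V'][:3,:3])
    return cv2.projectPoints(np.array(P,float).reshape(-1,1,3),r,c['V'][:3,3],c['K'],c['D'])[0].reshape(-1,2)
def ray(c,px):
    u=cv2.undistortPoints(np.array(px,float).reshape(-1,1,2),c['K'],c['D']).reshape(-1,2)
    R=c['V'][:3,:3]; d=np.c_[u,np.ones(len(u))]@R; return -R.T@c['V'][:3,3],d
def onz(c,px,z):
    o,d=ray(c,px); return o+d*((z-o[2])/d[:,2])[:,None]
E
python3 - <<'E'
from h import *
np.set_printoptions(precision=3,suppress=True)
for n in('scene','top'):
    c=cam(n); cv2.imwrite(f'pics/{n}.png',c['img']); print(n,c['K'].ravel(),c['D'],'campos',ray(c,[[320,200]]))
    for t in('inj1','worn','bore1','fitted','stand','rack','head'):
        for r in robot.silhouettes(n,t):
            ys,xs=np.nonzero(r['pixels']); print(t,round(r['score'],2),np.round(r['point']),xs.min(),xs.max(),ys.min(),ys.max())
print(robot.sense())
E
```

```text
pics
scene [504.826   0.    319.639   0.    504.826 192.079   0.      0.      1.   ] [-0.044  0.     0.     0.     0.   ] campos (array([ 1.447, -0.749,  0.913]), array([[-0.645,  0.535, -0.546]]))
inj1 0.78 [221. 235.] 211 225 222 250
inj1 0.62 [180. 231.] 172 184 218 245
inj1 0.62 [190. 250.] 184 199 233 262
inj1 0.6 [124. 249.] 99 157 246 258
worn 0.5 [203. 223.] 198 212 209 235
worn 0.32 [248. 297.] 232 263 260 337
bore1 0.61 [396. 205.] 324 466 148 247
fitted 0.97 [396. 204.] 323 465 148 247
fitted 0.37 [180. 216.] 157 198 200 234
stand 0.95 [392. 212.] 304 471 148 287
stand 0.24 [180. 232.] 173 184 218 245
rack 0.92 [206. 271.] 159 250 220 322
head 0.5 [392. 215.] 304 470 149 288
head 0.16 [179. 216.] 156 199 198 235
top [386.554   0.    324.109   0.    386.554 197.086   0.      0.      1.   ] [-0.042  0.     0.     0.     0.   ] campos (array([0.368, 0.051, 1.376]), array([[ 0.085,  0.001, -0.996]]))
inj1 0.73 [469. 261.] 448 486 252 277
inj1 0.58 [452. 194.] 443 457 189 200
inj1 0.45 [175. 212.] 166 184 203 216
bore1 0.72 [285. 139.] 226 346 101 174
fitted 0.92 [284. 140.] 226 345 100 174
fitted 0.58 [319. 236.] 314 325 208 262
stand 0.88 [290. 139.] 214 359 101 185
rack 0.94 [434. 190.] 404 463 158 231
head 0.94 [289. 138.] 226 346 100 174
head 0.17 [175. 212.] 166 183 203 215
{'time': 0.8, 'q': array([ 1.153,  0.087,  1.371, -0.   ,  1.684, -0.103]), 'dq': array([ 0.001,  0.001, -0.   , -0.001,  0.   , -0.002]), 'joint_torque': array([  0.001, -33.999, -30.258,   0.072,   0.024,  -0.   ]), 'tool_pos': array([0.17 , 0.523, 0.206]), 'tool_rot': array([[-0.951,  0.31 ,  0.   ],
       [ 0.31 ,  0.951,  0.   ],
       [-0.   ,  0.   , -1.   ]]), 'wrist_force': array([0.494, 1.125, 0.036]), 'ft_torque': array([ 0.063,  0.022, -0.044]), 'grip_force': 0.0, 'width': 0.9973555573293179}
```

View pics/scene.png

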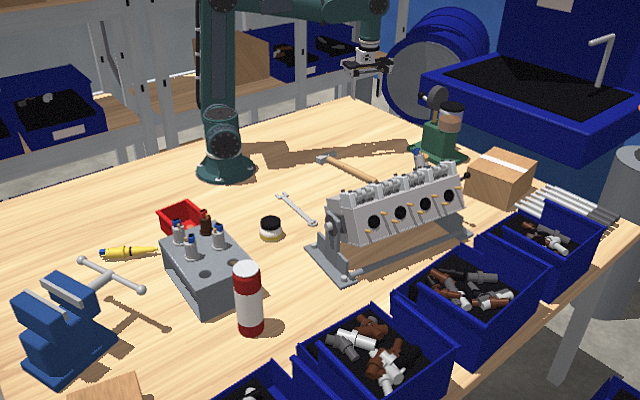

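View pics/top.png

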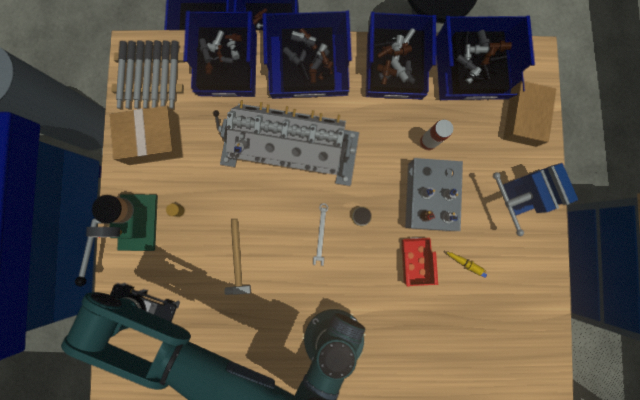

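Top view: head at (285,140), with the fitted injector at its left end (240,152) and three bores to the right. Rack at (434,190), with four injectors in its lower four holes and the worn one apparently at (427,215). The yellow look-alike lies at (465,262). I'll enlarge the head and rack to confirm.

```bash
python3 - <<'E'
import cv2,numpy as np
t=cv2.imread('pics/top.png');s=cv2.imread('pics/scene.png')
a=cv2.resize(t[98:188,210:360],None,fx=5,fy=5,interpolation=3)[:, :750]
b=np.hstack([cv2.resize(t[155:235,400:470],None,fx=3.0,fy=3.0,interpolation=3)[:150*2-60],cv2.resize(s[195:275,155:255],None,fx=3.0,fy=3.0,interpolation=3)])
b=b[:150*1+0] if False else b
H=np.zeros((450+b.shape[0],750,3),np.uint8);H[:450]=a;H[450:,:b.shape[1]]=b
H=H[:]; H=cv2.resize(H,None,fx=600/H.shape[0],fy=600/H.shape[0]);print(H.shape,b.shape);cv2.imwrite('pics/crop1.png',H)
E
```

```text
(600, 652, 3) (240, 510, 3)
```

View pics/crop1.png

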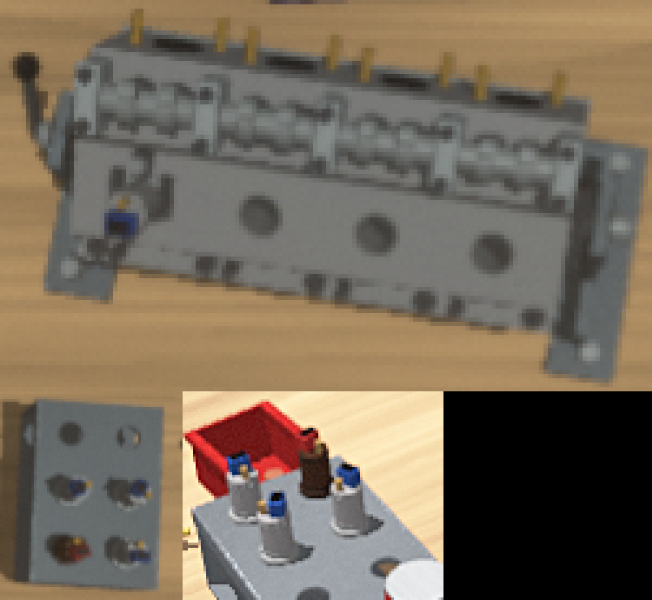

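The crop confirms it. The worn injector (brown, red plug) sits at the low-x, +y hole, top px (427,215). The three bright injectors with blue plugs are at (427,193), (452,193) and (452,214). Bores 3, 2 and 1 are at about (270,148), (296,152) and (323,156). Next I work out rough positions.

```bash
python3 - <<'E'
from h import *
np.set_printoptions(precision=3,suppress=True)
c=cam('top'); print('bores321',onz(c,[[269.8,147.7],[296.5,151.8],[323.2,156.4]],.192))
print('stand origin',onz(c,[[289.6,148.8]],.01))
print('plug tops fitted',onz(c,[[238,149]],.25))
H=lambda x,y:[400+x/2.609,155+(y-391.3)/2.609]
print('empty holes',onz(c,[H(71,432),H(129,436)],.105))
w=cam('wrist'); print(np.array(w['T_tool_cam']),w['K'][0,0])
E
```

```text
bores321 [[0.631 0.211 0.192]
 [0.619 0.128 0.192]
 [0.606 0.044 0.192]]
stand origin [[0.669 0.164 0.01 ]]
plug tops fitted [[0.614 0.297 0.25 ]]
empty holes [[ 0.579 -0.304  0.105]
 [ 0.575 -0.379  0.105]]
[[-0.     0.959  0.283  0.083]
 [ 1.     0.    -0.     0.001]
 [-0.     0.283 -0.959 -0.179]
 [ 0.     0.     0.     1.   ]] 301.95952044455447
```

move_arm([
  [1, 2, -2, 6, 0.1],
  [1, 7, -7, 11, 0.153],
  [1, 12, -12, 15, 0.153],
  [1, 17, -16, 18, 0.153],
  [1, 22, -21, 20, 0.153],
  [1, 27, -25, 20, 0.153],
  [1, 32, -30, 20, 0.153],
  [1, 37, -34, 20, 0.153],
])

```text
time: 1.9
tool_pos: [0.487, 0.2289, 0.4031]
tool_rot: [[-0.987, 0.161, 0.002], [0.161, 0.987, 0.001], [-0.001, 0.001, -1.0]]
wrist_force: [-0.6, -0.0, -0.2]
width: 1.0
grip_force: 0.0
```

move_arm([
  [0.7, 5, -5, -1, 0],
  [0.7, 5, -5, -1, 0],
  [0.7, 5, -5, -1, 0],
])

```text
time: 2.28
tool_pos: [0.5357, 0.1803, 0.3918]
tool_rot: [[-0.987, 0.162, -0.001], [0.162, 0.987, 0.0], [0.001, 0.0, -1.0]]
wrist_force: [-1.3, 0.3, -0.5]
width: 0.723
grip_force: 0.0
```

```bash
python3 - <<'E'
from h import *
np.set_printoptions(precision=3,suppress=True)
c=cam('wrist'); cv2.imwrite('pics/w1.png',c['img']); np.savez('w1.npz',V=c['V'],K=c['K'],D=c['D'])
s=robot.sense();print(s['time'],s['tool_pos'],s['tool_rot'],s['dq'])
psi=-0.148;L=.4
y=np.array([-np.sin(psi),np.cos(psi)]);x=np.array([y[1],-y[0]])
for k in range(4):
    p=np.array([.669,.164])+x*(-.02*np.cos(L)-.063*np.sin(L))+y*(-.1275+.085*k); print(p,proj(c,[[*p,.185]]))
E
```

```text
2.325 [0.535 0.181 0.393] [[-0.987  0.16   0.   ]
 [ 0.16   0.987  0.001]
 [ 0.     0.001 -1.   ]] [ 0.027 -0.02  -0.003  0.    -0.001 -0.001]
[0.608 0.044] [[233.263 245.732]]
[0.62  0.128] [[294.074 244.985]]
[0.633 0.212] [[355.167 244.142]]
[0.645 0.296] [[416.138 243.208]]
```

View pics/w1.png

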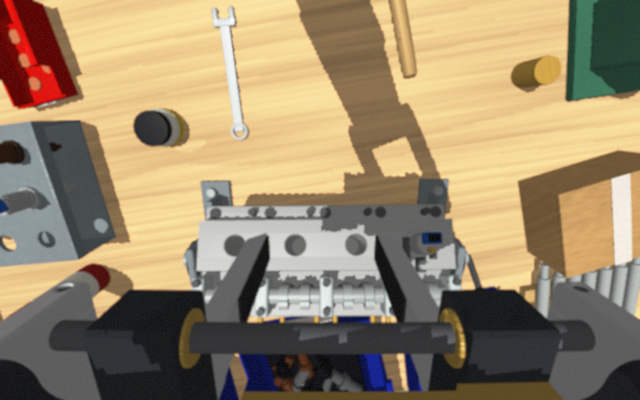

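Wrist view looks almost straight down the bores: bore1 (235,244), bore2 (295,245), bore3 (356,245), with the fitted plug at (431,238). My prediction is within 2 px. I'll refine it with blob centroids.

```bash
python3 - <<'E'
from h import *
from scipy.optimize import least_squares
np.set_printoptions(precision=4,suppress=True)
d=np.load('w1.npz'); w={k:d[k] for k in 'VKD'}; w['img']=cv2.imread('pics/w1.png')
t=cam('top')
def blob(img,p,r):
    x,y=np.round(p).astype(int); g=cv2.cvtColor(img[y-r:y+r+1,x-r:x+r+1],cv2.COLOR_BGR2GRAY)
    g=cv2.resize(g,None,fx=8,fy=8,interpolation=2)
    th,b=cv2.threshold(g,0,255,cv2.THRESH_BINARY_INV|cv2.THRESH_OTSU)
    n,l,s,c=cv2.connectedComponentsWithStats(b); k=l[4*(2*r+1),4*(2*r+1)]
    return (c[k]+.5)/8-.5+[x-r,y-r], 2*np.sqrt(s[k,4]/np.pi)/8, s[k,2:4]/8
pw=[];pt=[]
for p in [(235,244),(295,245),(356,245)]:
    o=blob(w['img'],p,15);pw.append(o[0]);print(o)
for p in [(323.2,156.4),(296.5,151.8),(269.8,147.7)]:
    o=blob(t['img'],p,7);pt.append(o[0]);print(o)
def pts(q):
    x0,y0,psi,L=q;y=np.array([-np.sin(psi),np.cos(psi)]);x=np.array([y[1],-y[0]])
    xy=np.array([x0,y0])+x*(-.02*np.cos(L)-.063*np.sin(L))+np.outer(-.1275+.085*np.arange(4),y)
    z=.135+.063*np.cos(L)-.02*np.sin(L); B=np.c_[xy,np.full(4,z)]
    a=np.r_[-x*np.sin(L),np.cos(L)]; return B,a
def res(q):
    B,a=pts(q); pl=[B[3]+a*.068]
    return np.r_[(proj(w,B[:3])-pw).ravel(),2*(proj(t,B[:3])-pt).ravel(),.5*(proj(t,pl)-[238.2,149]).ravel(),.5*(proj(w,pl)-[431,238]).ravel(),(q[:2]-[.669,.164])/.006]
r=least_squares(res,[.669,.164,-.148,.4],loss='soft_l1');print(r.x,r.fun.round(1));B,a=pts(r.x);print(B,a)
np.savez('bores.npz',B=B,a=a,q=r.x)
E
```

```text
(array([237.9808, 247.2502]), np.float64(26.10062910232187), array([26.75 , 25.125]))
(array([294.7698, 244.6969]), np.float64(21.5317985599599), array([21.375, 21.625]))
(array([355.6701, 244.3112]), np.float64(21.540574324203483), array([21.375, 21.625]))
(array([322.8584, 155.8516]), np.float64(9.350708361461713), array([9.5 , 9.25]))
(array([295.6909, 153.5498]), np.float64(14.664181616613902), array([15. , 12.5]))
(array([267.0525, 149.7086]), np.float64(11.318119756438756), array([ 9.75, 15.  ]))
[ 0.6674  0.1673 -0.1145  0.4121] [-3.4 -0.5  0.4 -0.6  0.7 -2.9 -0.1 -0.5  0.4 -2.6  3.8 -1.5 -0.8  0.5
  1.9  0.  -0.3  0.6]
[[0.6096 0.0456 0.1847]
 [0.6193 0.1301 0.1847]
 [0.629  0.2145 0.1847]
 [0.6387 0.299  0.1847]] [-0.3979  0.0458  0.9163]
```

move_arm([
  [0.7, -1, -6, 0, 0],
  [0.7, -3, -12, 0, 0],
  [0.7, -5, -18, 0, 0],
  [0.7, -6, -24, 0, 0],
  [0.7, -7, -30, -1, 0],
  [0.7, -7, -36, -1, 0],
  [0.7, -8, -41, -2, 0],
  [0.7, -8, -46, -3, 0],
])

```text
time: 3.38
tool_pos: [0.4556, -0.2793, 0.3639]
tool_rot: [[-0.987, 0.159, 0.003], [0.159, 0.987, -0.002], [-0.003, -0.001, -1.0]]
wrist_force: [1.1, -1.1, -0.4]
width: 0.704
grip_force: 0.0
```

```bash
cat > fit.py <<'E'
from h import *
from scipy.optimize import least_squares
def pts(q):
    x0,y0,psi,L=q;y=np.array([-np.sin(psi),np.cos(psi)]);x=np.array([y[1],-y[0]])
    xy=np.array([x0,y0])+x*(-.02*np.cos(L)-.063*np.sin(L))+np.outer(-.1275+.085*np.arange(4),y)
    z=.135+.063*np.cos(L)-.02*np.sin(L); B=np.c_[xy,np.full(4,z)]
    return B,np.r_[-x*np.sin(L),np.cos(L)]
E
python3 - <<'E'
from fit import *
np.set_printoptions(precision=4,suppress=True)
d=np.load('w1.npz'); w={k:d[k] for k in 'VKD'}; t=cam('top')
img=cv2.cvtColor(cv2.imread('pics/w1.png'),cv2.COLOR_BGR2GRAY)
b=cv2.resize(img[228:262,218:255],None,fx=8,fy=8,interpolation=2)
for th in (85,95,105):
    n,l,s,c=cv2.connectedComponentsWithStats((b<th).astype(np.uint8)); k=l[16*8,17*8]; print(th,(c[k]+.5)/8-.5+[218,228],s[k]/8)
pw=[[294.77,244.70],[355.67,244.31]]
def res(q):
    B,a=pts(q); pl=[B[3]+a*.068]
    return np.r_[2*(proj(w,B[1:3])-pw).ravel(),2*(proj(t,B[:1])-[322.86,155.85]).ravel(),(proj(w,B[:1])-[235,244.8]).ravel(),.5*(proj(t,pl)-[238.2,149]).ravel(),.5*(proj(w,pl)-[431,238]).ravel(),(q[:2]-[.669,.164])/.006]
r=least_squares(res,[.669,.164,-.148,.4]);print(r.x,r.fun.round(1));B,a=pts(r.x);print(B,a)
np.savez('bores.npz',B=B,a=a,q=r.x)
c=cam('wrist'); cv2.imwrite('pics/w2.png',c['img']); np.savez('w2.npz',V=c['V'],K=c['K'],D=c['D'])
s=robot.sense();print(s['tool_pos'],s['dq'])
for tname in('inj1','worn'):
    for r in robot.silhouettes('wrist',tname):
        ys,xs=np.nonzero(r['pixels']); print(tname,round(r['score'],2),np.round(r['point']),xs.min(),xs.max(),ys.min(),ys.max())
ux=np.array([.9986,-.053]);uy=np.array([.053,.9986]);R0=np.array([.502,-.3375])
for i in(-1,0,1):
  for j in(-1,1):
    p=R0+.075*i*ux+.0375*j*uy;print(i,j,p,proj(c,[[*p,.105],[*p,.111],[*p,.173]]).ravel())
E
```

```text
85 [233.6367 245.3352] [   8.      9.75   17.     17.   1637.5 ]
95 [234.0371 245.171 ] [   7.5      8.75    18.625   18.5   2114.875]
105 [240.8514 248.7169] [   7.125    8.375   29.875   25.625 4744.875]
[ 0.676   0.1636 -0.1533  0.5061] [ 0.5  0.  -0.5 -0.3  0.4  0.4 -0.1  0.4 -0.5  0.1  0.8  0.3  1.2 -0.1]
[[0.6091 0.0449 0.1804]
 [0.622  0.1289 0.1804]
 [0.635  0.2129 0.1804]
 [0.648  0.2969 0.1804]] [-0.4791  0.074   0.8746]
[ 0.4552 -0.2816  0.3603] [ 0.0592 -0.0373 -0.0003  0.0462  0.046   0.0391]
inj1 0.9 [255. 163.] 240 272 148 178
inj1 0.89 [316. 209.] 305 329 194 225
inj1 0.87 [265. 216.] 251 280 199 234
inj1 0.73 [184.  64.] 143 241 42 85
inj1 0.38 [573. 252.] 494 639 214 319
worn 0.62 [309. 156.] 299 324 143 172
-1 -1 [ 0.4251 -0.371 ] [259.461  163.0672 258.6185 163.72   248.3884 171.6516]
-1 1 [ 0.4291 -0.2961] [310.8657 157.2139 310.7083 157.7917 308.794  164.8222]
0 -1 [ 0.5    -0.3749] [267.8205 212.0295 267.1243 213.2762 258.7422 228.2942]
0 1 [ 0.504  -0.3001] [316.9481 206.7642 316.8762 207.9518 316.0093 222.2775]
1 -1 [ 0.5749 -0.3789] [275.518  256.6989 274.9482 258.4303 268.1455 279.1158]
1 1 [ 0.5789 -0.304 ] [322.5009 251.9448 322.5002 253.6298 322.4915 273.7859]
```

View pics/w2.png

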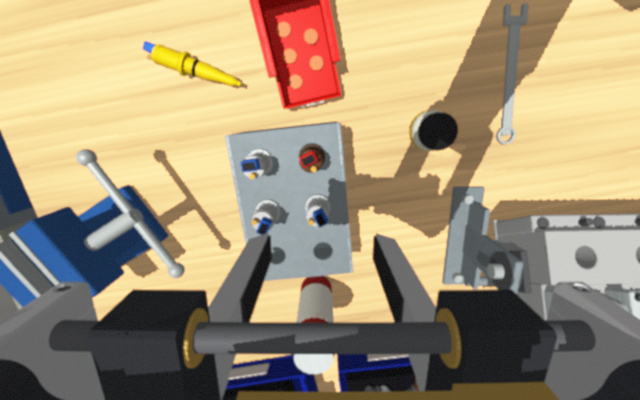

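Rack view: worn at (312,158) with red plug. Good injectors with blue plugs are at (253,165), (263,220) and (317,212), and the empty holes are at (277,256) and (322,251). That agrees with the rack estimate to about 2 px, so I'll take the one at (317,212) first.

move_arm([
  [0.7, 4.7, -1.8, -2, 0],
  [0.7, 4.7, -1.8, -7, 0],
  [0.7, 4.7, -1.8, -12, 0],
  [0.7, 4.7, -1.8, -12, 0],
])

```text
time: 4.08
tool_pos: [0.5011, -0.2934, 0.2373]
tool_rot: [[-0.987, 0.158, -0.009], [0.158, 0.987, 0.007], [0.01, 0.006, -1.0]]
wrist_force: [-0.1, -0.3, -0.6]
width: 0.7
grip_force: 0.0
```

```bash
python3 - <<'E'
from fit import *
np.set_printoptions(precision=4,suppress=True)
s=robot.sense();print(s['time'],s['tool_pos'],s['tool_rot'][:,1],s['dq'])
c=cam('wrist'); cv2.imwrite('pics/w3.png',c['img'])
for p in ((.503,-.3),):print(proj(c,[[*p,.105],[*p,.155],[*p,.173]]))
for r in robot.silhouettes('wrist','inj1'):
        ys,xs=np.nonzero(r['pixels']); print(round(r['score'],2),np.round(r['point']),xs.min(),xs.max(),ys.min(),ys.max())
E
```

```text
4.075 [ 0.5011 -0.2934  0.2373] [0.1577 0.9875 0.0055] [-0.012  -0.0361 -0.1606 -0.0026  0.0237 -0.0016]
[[314.4849 198.6074]
 [313.5444 212.8968]
 [313.1205 219.3431]]
0.9 [158.  12.] 92 212 0 36
0.67 [315. 202.] 298 332 182 226
0.62 [238. 217.] 218 263 188 240
0.6 [228. 132.] 197 251 115 153
```

View pics/w3.png

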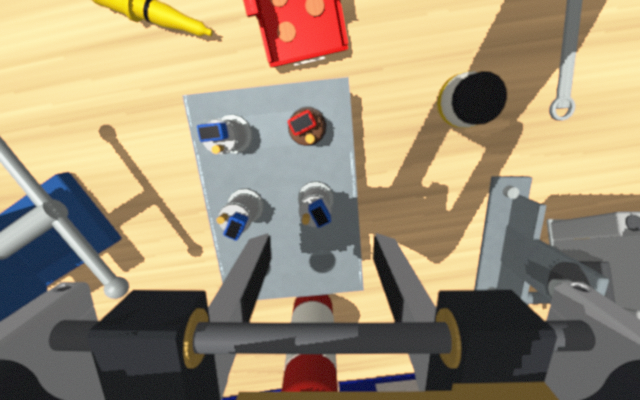

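Grip axis is at (315,200), where I predicted it. Descending.

move_arm([
  [0.7, 0.1, -0.3, -4, 0],
  [0.7, 0.1, -0.3, -8, 0],
  [0.7, 0.1, -0.3, -11.5, 0],
  [0.7, 0.1, -0.3, -11.5, 0],
  [0.7, 0.1, -0.3, -11.5, 0],
])

```text
time: 4.8
tool_pos: [0.5059, -0.3018, 0.1319]
tool_rot: [[-0.987, 0.161, 0.006], [0.161, 0.987, -0.004], [-0.007, -0.003, -1.0]]
wrist_force: [0.4, 0.3, -0.2]
width: 0.705
grip_force: 0.0
```

move_arm([
  [0.7, -0.2, 0.1, 0, 0],
])

```text
time: 4.92
tool_pos: [0.5034, -0.3006, 0.1309]
tool_rot: [[-0.987, 0.161, 0.005], [0.161, 0.987, -0.004], [-0.006, -0.003, -1.0]]
wrist_force: [0.2, -1.0, -0.1]
width: 0.702
grip_force: 0.0
```

move_arm([
  [0.7, 0, 0, -0.9, 0],
  [0.7, 0, 0, -0.9, 0],
  [0, 0, 0, -0.9, 0],
  [0, 0, 0, -0.9, 0],
  [0, 0, 0, -0.9, 0],
  [0, 0, 0, -0.9, 0],
  [0, 0, 0, -0.9, 0],
  [0, 0, 0, -0.9, 0],
])

```text
time: 5.92
tool_pos: [0.5017, -0.2997, 0.1183]
tool_rot: [[-0.987, 0.161, 0.0], [0.161, 0.987, -0.0], [-0.0, -0.0, -1.0]]
wrist_force: [-0.0, 1.0, 0.1]
width: 0.321
grip_force: 30.0
```

move_arm([
  [0, 0, 0, 3, 0],
  [0, 0, 0, 7, 0],
  [0, 0, 0, 12, 0],
  [0, 0, 0, 17, 0],
  [0, 0, 0, 22, 0],
  [0, 0, 3, 26, 0],
  [0, 2, 8, 28, 0],
  [0, 4, 13, 28, 0],
])

```text
time: 6.92
tool_pos: [0.5423, -0.1687, 0.3998]
tool_rot: [[-0.987, 0.162, 0.003], [0.162, 0.987, -0.001], [-0.003, -0.0, -1.0]]
wrist_force: [-0.2, -0.4, -4.8]
width: 0.311
grip_force: 30.0
```

move_arm([
  [0, 1, 6, 0, 0],
  [0, 3, 12, 0, 0],
  [0, 4, 17, 0, 0],
  [0, 5, 22, 0, 0],
  [0, 7, 27, 0, 0],
  [0, 8, 32, 0, 0],
  [0, 9, 36, 0, 0],
  [0, 9, 38, 0, 0],
])

```text
time: 7.92
tool_pos: [0.6319, 0.2127, 0.3953]
tool_rot: [[-0.987, 0.159, -0.005], [0.159, 0.987, -0.001], [0.004, -0.002, -1.0]]
wrist_force: [0.0, -0.7, -3.9]
width: 0.317
grip_force: 30.0
```

```bash
python3 - <<'E'
from fit import *
np.set_printoptions(precision=4,suppress=True)
c=cam('scene'); s=robot.sense();print(s['time'],s['tool_pos'],s['dq'],s['width'])
im=c['img'].copy()
d=np.load('bores.npz');B=d['B']
for q,col in((d['q'],(0,0,255)),([.668,.164,-.1533,.4],(0,255,0))):
    B,a=pts(q);
    print(proj(c,B).ravel(),proj(c,[B[3]+a*.068]))
    for k in range(4):
        for p in proj(c,[B[k],B[k]+a*.068]): cv2.circle(im,tuple(int(round(v*8)) for v in p),8,col,-1,shift=3)
im=im[110:300,290:480]; im=cv2.resize(im,(800,600) if 0 else (600,600),interpolation=cv2.INTER_CUBIC); cv2.imwrite('pics/s2.png',im)
E
```

```text
7.975 [0.6314 0.2145 0.3956] [-0.0415 -0.0383  0.0268 -0.0183  0.0065 -0.0485] 0.31502193208276
[348.2997 194.9012 373.9234 186.8758 398.1985 179.27   421.2132 172.0567] [[416.2856 149.4206]]
[347.5492 192.9697 373.2077 184.9907 397.5151 177.4295 420.56   170.2591] [[417.1839 147.5287]]
```

View pics/s2.png

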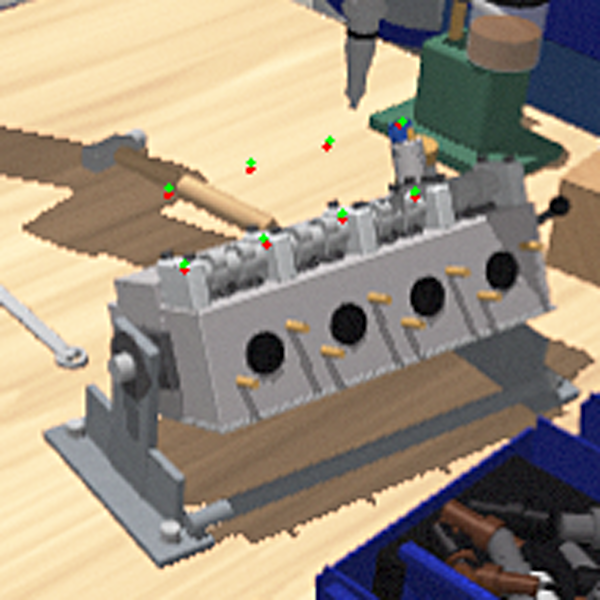

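Picture: the injector's tip is near crop (352,105), above the head, and the projected bores and fitted plug sit right on the model (the plug at (401,130) suits a lean of about 0.45–0.5). Lowering towards bore3.

move_arm([
  [0, 0.2, -0.1, -4, 0],
  [0, 0.2, -0.1, -8, 0],
  [0, 0.2, -0.1, -10, 0],
  [0, 0.2, -0.1, -10, 0],
  [0, 0.2, -0.1, -10, 0],
])

```text
time: 8.6
tool_pos: [0.6339, 0.2086, 0.2999]
tool_rot: [[-0.987, 0.162, 0.002], [0.162, 0.987, 0.0], [-0.002, 0.001, -1.0]]
wrist_force: [-0.6, -0.1, -3.4]
width: 0.313
grip_force: 30.0
```

move_arm([
  [0, 0.1, 0.3, -1, 0],
  [0, 0.1, 0.3, -1, 0],
  [0, 0.1, 0.3, -1, 0],
])

```text
time: 8.98
tool_pos: [0.6347, 0.2126, 0.2883]
tool_rot: [[-0.987, 0.161, 0.0], [0.161, 0.987, 0.0], [-0.0, 0.0, -1.0]]
wrist_force: [0.4, 0.3, -4.5]
width: 0.315
grip_force: 30.0
```

```bash
python3 - <<'E'
from fit import *
np.set_printoptions(precision=4,suppress=True)
s=robot.sense();print(s['time'],s['tool_pos'],s['dq'])
out=[]
for n in('wrist','top'):
    c=cam(n);print(robot.sense()['tool_pos'])
    t=s['tool_pos'];B,a=pts([.672,.164,-.1533,.45])
    m=proj(c,[B[2],t-[0,0,.1033],t-[0,0,.0133]]);print(n,m.ravel())
    x,y=m[0].astype(int);r,f=(60,5) if n=='wrist' else (30,10)
    im=c['img'].copy()
    out.append(cv2.resize(im[y-r:y+r,x-r//1-7*0:x+r],(390,390),interpolation=cv2.INTER_CUBIC))
cv2.imwrite('pics/b3.png',np.hstack(out))
E
```

```text
8.975 [0.6347 0.2126 0.2883] [ 0.0002 -0.0048 -0.0054  0.0013 -0.0005 -0.    ]
[0.6348 0.2126 0.2885]
wrist [321.0887 200.741  320.888  202.4393 320.59   239.2408]
[0.6348 0.2125 0.2885]
top [269.5783 147.6512 269.6264 147.1653 265.5935 140.3118]
```

View pics/b3.png

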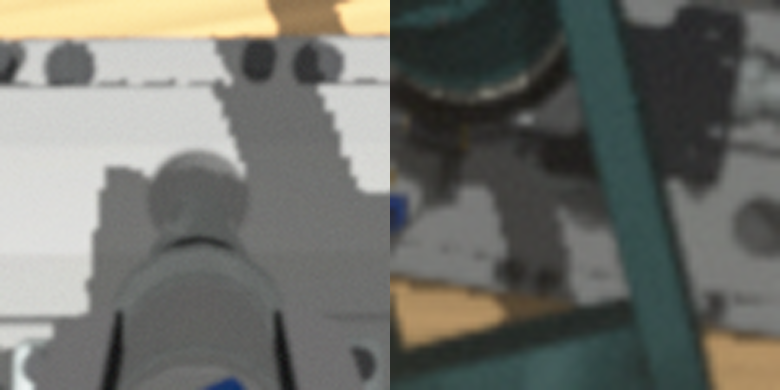

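The bore mouth is at crop (198,199), right where predicted, and the tip is entering its middle. Going down inside, then tilting.

move_arm([
  [0, 0, 0, -1, 0],
  [0, 0, 0, -2, 0],
  [0, 0, 0, -2.8, 0],
  [0, 0, 0, -2.8, 0],
  [0, 0, 0, -2.8, 0],
])

```text
time: 9.7
tool_pos: [0.6347, 0.2124, 0.2604]
tool_rot: [[-0.987, 0.161, 0.0], [0.161, 0.987, 0.0], [-0.0, 0.0, -1.0]]
wrist_force: [0.0, -0.5, -3.8]
width: 0.316
grip_force: 30.0
```

move_arm([
  [0, -0.6, 0.1, 0, 0],
  [0, -1.2, 0.2, -0.1, 0],
  [0, -1.8, 0.28, -0.15, 0],
  [0, -2.4, 0.37, -0.25, 0],
  [0, -2.4, 0.37, -0.25, 0],
])

```text
time: 10.32
tool_pos: [0.6106, 0.2163, 0.2596]
tool_rot: [[-0.987, 0.161, 0.003], [0.161, 0.987, 0.001], [-0.003, 0.001, -1.0]]
wrist_force: [2.9, -1.4, 1.0]
width: 0.313
grip_force: 30.0
```

move_arm([
  [0, -0.6, 0.09, -0.15, 0],
  [0, -1.2, 0.18, -0.3, 0],
  [0, -1.8, 0.27, -0.5, 0],
  [0, -2.4, 0.36, -0.75, 0],
  [0, -2.8, 0.42, -0.95, 0],
  [0, -2.8, 0.42, -0.95, 0],
])

```text
time: 11.08
tool_pos: [0.5818, 0.2205, 0.2473]
tool_rot: [[-0.987, 0.161, -0.002], [0.161, 0.987, -0.0], [0.002, -0.001, -1.0]]
wrist_force: [0.5, -0.4, -2.3]
width: 0.312
grip_force: 30.0
```

move_arm([
  [0, 0.5, -0.04, 0.25, 0],
  [0, 1.0, -0.08, 0.5, 0],
  [0, 1.15, -0.1, 0.2, 0],
  [0, 1.3, -0.13, -0.1, 0],
  [0, 1.5, -0.17, -0.55, 0],
  [0, 1.73, -0.2, -1.0, 0],
  [0, 1.73, -0.2, -1.0, 0],
])

```text
time: 11.95
tool_pos: [0.5998, 0.2182, 0.2372]
tool_rot: [[-0.987, 0.161, -0.002], [0.161, 0.987, -0.0], [0.002, -0.001, -1.0]]
wrist_force: [0.1, -0.1, -3.7]
width: 0.312
grip_force: 30.0
```

move_arm([
  [0, 0.25, -0.03, -0.55, 0],
  [0, 0.5, -0.06, -1.1, 0],
  [0, 0.75, -0.1, -1.65, 0],
  [0, 1.0, -0.13, -2.2, 0],
  [0, 1.0, -0.13, -2.2, 0],
])

```text
time: 12.58
tool_pos: [0.6097, 0.2168, 0.2147]
tool_rot: [[-0.987, 0.161, -0.002], [0.161, 0.987, -0.001], [0.002, -0.001, -1.0]]
wrist_force: [-1.4, -0.5, -6.7]
width: 0.313
grip_force: 30.0
```

```bash
python3 - <<'E'
from fit import *
np.set_printoptions(precision=4,suppress=True)
c=cam('wrist');s=robot.sense();print(s['tool_pos'])
t=s['tool_pos']
for L in(.4,.45,.5):
    B,a=pts([.672+(L-.45)*.08,.164,-.1533,L]);G=t+[0,0,.019]
    print(L,B[2],proj(c,[B[2],G-a*.0323,G+a*.0357]).ravel())
cv2.imwrite('pics/b3b.png',cv2.resize(c['img'][130:290,220:420],(750,600),interpolation=cv2.INTER_CUBIC))
E
```

```text
[0.6098 0.2168 0.2148]
0.4 [0.632  0.2126 0.1852] [319.9587 258.4609 320.8284 257.7377 319.8221 267.3157]
0.45 [0.6336 0.2129 0.183 ] [320.7882 258.9011 320.8453 260.0985 319.7961 263.4607]
0.5 [0.6353 0.2133 0.1807] [321.6013 259.3925 320.8614 262.4675 319.7724 259.6135]
```

View pics/b3b.png

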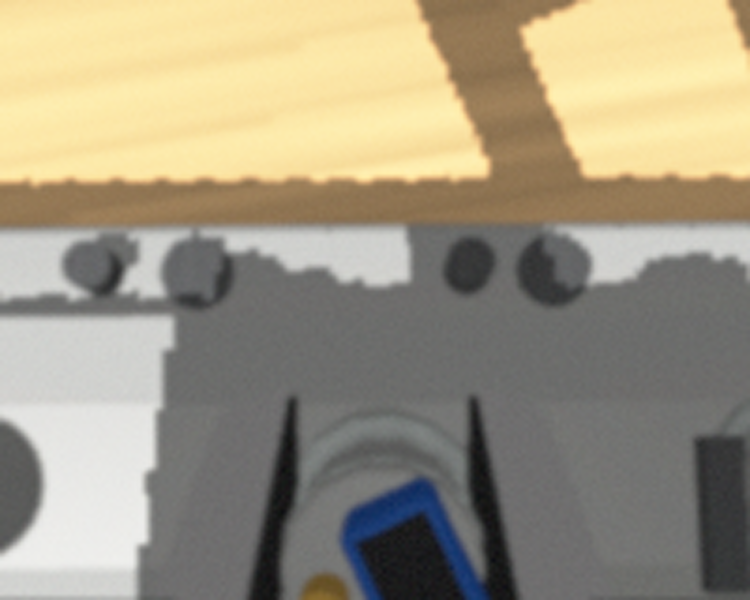

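```bash
python3 - <<'E'
from fit import *
np.set_printoptions(precision=1,suppress=True)
c=cam('wrist');t=robot.sense()['tool_pos']
for L in(.2,.3,.35,.4,.45,.5):
    B,a=pts([.672+(L-.45)*.08,.164,-.1533,L]);G=t+[0,0,.019];y=np.array([.153,.988,0]);e=np.cross(y,a);th=np.linspace(0,6.28,60)
    ring=lambda h,r:proj(c,G+a*(h-.0323)+r*(np.outer(np.cos(th),e)+np.outer(np.sin(th),y)))
    print(L,[ring(h,r)[:,1].min() for h,r in((0,.019),(.006,.019),(.006,.015),(.05,.015))],(np.array([ring(h,r)[:,1].min() for h,r in((0,.019),(.006,.019),(.006,.015),(.05,.015))])-130)*3.75)
E
```

```text
0.2 [np.float64(221.2787906642621), np.float64(222.59318454966387), np.float64(228.49917045914952), np.float64(242.77397287376246)] [342.3 347.2 369.4 422.9]
0.3 [np.float64(225.64458662132924), np.float64(226.18917950764748), np.float64(232.1090477669238), np.float64(238.979452961414)] [358.7 360.7 382.9 408.7]
0.35 [np.float64(227.9125551368386), np.float64(228.07801540828598), np.float64(233.99081175703895), np.float64(237.19817731408682)] [367.2 367.8 390.  402. ]
0.4 [np.float64(230.23225100112768), np.float64(230.02254237462566), np.float64(235.91928097087765), np.float64(235.50066875146086)] [375.9 375.1 397.2 395.6]
0.45 [np.float64(232.60005595478813), np.float64(232.0191997348221), np.float64(237.89113410077152), np.float64(233.89116904106044)] [384.8 382.6 404.6 389.6]
0.5 [np.float64(235.01243914311584), np.float64(234.06449444914978), np.float64(239.90309488331633), np.float64(232.37344134231034)] [393.8 390.2 412.1 383.9]
```

move_arm([
  [0, 0.22, -0.03, -0.45, 0],
  [0, 0.43, -0.07, -0.9, 0],
  [0, 0.65, -0.1, -1.35, 0],
  [0, 0.65, -0.1, -1.35, 0],
])

```text
time: 13.18
tool_pos: [0.615, 0.2162, 0.2037]
tool_rot: [[-0.987, 0.161, -0.003], [0.161, 0.987, 0.0], [0.003, -0.0, -1.0]]
wrist_force: [-8.4, -0.1, -0.9]
width: 0.313
grip_force: 30.0
```

move_arm([
  [0, -0.3, 0.05, -0.1, 0],
  [0, -0.3, 0.05, -0.2, 0],
  [0, -0.15, 0.02, -0.5, 0],
  [0, -0.15, 0.02, -0.5, 0],
])

```text
time: 13.68
tool_pos: [0.6157, 0.2162, 0.1975]
tool_rot: [[-0.987, 0.161, 0.001], [0.161, 0.987, 0.0], [-0.001, 0.0, -1.0]]
wrist_force: [-0.7, -1.4, -2.3]
width: 0.31
grip_force: 30.0
```

move_arm([
  [0, 0.1, -0.02, -0.25, 0],
  [0, 0.2, -0.03, -0.5, 0],
  [0, 0.3, -0.04, -0.7, 0],
  [0, 0.3, -0.04, -0.7, 0],
])

```text
time: 14.18
tool_pos: [0.616, 0.2163, 0.1965]
tool_rot: [[-0.987, 0.16, 0.0], [0.16, 0.987, 0.001], [-0.0, 0.001, -1.0]]
wrist_force: [-13.1, -1.8, 13.8]
width: 0.313
grip_force: 30.0
```

move_arm([
  [0, -0.1, 0, 0.4, 0],
  [0.6, -0.1, 0, 0.4, 0],
  [0.6, -0.1, 0, 0.4, 0],
  [0.6, -0.1, 0, 0.4, 0],
  [0.6, -0.1, 0, 0.4, 0],
])

```text
time: 14.8
tool_pos: [0.6173, 0.2158, 0.1946]
tool_rot: [[-0.987, 0.161, 0.0], [0.161, 0.987, 0.0], [-0.0, 0.0, -1.0]]
wrist_force: [0.0, 0.1, 0.4]
width: 0.6
grip_force: 0.0
```

move_arm([
  [0.6, 0, 0, 3, 0],
  [0.6, -1, 0.1, 7, 0],
  [0.6, -3, 0.3, 11, 0],
  [0.6, -5, 0, 14, 0],
  [0.6, -8, -2, 16, 0],
  [0.6, -8, -4, 17, 0],
  [0.6, -8, -7, 17, 0],
  [0.6, -8, -7, 17, 0],
])

```text
time: 15.8
tool_pos: [0.5379, 0.1438, 0.3641]
tool_rot: [[-0.986, 0.165, -0.0], [0.165, 0.986, -0.0], [0.0, -0.0, -1.0]]
wrist_force: [-0.0, -0.7, -0.6]
width: 0.601
grip_force: 0.0
```

```bash
python3 - <<'E'
from fit import *
from scipy.optimize import least_squares
np.set_printoptions(precision=4,suppress=True)
s=robot.sense();print(s['time'],s['tool_pos'],s['dq'],s['width'])
for n in('wrist','scene','top'):
    c=cam(n);cv2.imwrite(f'pics/after1_{n}.png',c['img']);np.savez(f'a1{n}.npz',V=c['V'],K=c['K'],D=c['D'])
    B,a=pts([.672,.164,-.1533,.45]);print(n,'exp bore3 h0,25,68',proj(c,[B[2],B[2]+.025*a,B[2]+.068*a]).ravel(),'fitted',proj(c,[B[3],B[3]+.025*a,B[3]+.068*a]).ravel())
    hsv=cv2.cvtColor(c['img'],cv2.COLOR_BGR2HSV);m=((abs(hsv[...,0].astype(int)-115)<15)&(hsv[...,1]>150)&(hsv[...,2]>50)).astype(np.uint8)
    for k in(2,3):
        p=proj(c,[B[k]+.068*a])[0].astype(int);r=25 if n=='wrist' else 9
        ys,xs=np.nonzero(m[p[1]-r:p[1]+r,p[0]-r:p[0]+r]);print(' blue near',k,xs.mean()+p[0]-r if len(xs) else None,ys.mean()+p[1]-r if len(xs) else None,len(xs))
    for r in robot.silhouettes(n,'inj1'):
        ys,xs=np.nonzero(r['pixels']); print('  inj',round(r['score'],2),np.round(r['point']),xs.min(),xs.max(),ys.min(),ys.max())
E
```

```text
15.8 [0.5379 0.1438 0.3641] [ 0.0327  0.0159 -0.0018  0.0246  0.0014  0.0172] 0.6006103175425239
wrist exp bore3 h0,25,68 [385.5667 246.7321 389.7261 246.3495 398.3476 245.5548] fitted [450.4176 245.8474 458.8491 245.3957 476.2837 244.4543]
 blue near 2 398.73267326732673 243.71287128712873 101
 blue near 3 468.5090909090909 240.63636363636363 110
  inj 0.57 [571.  66.] 543 598 46 80
scene exp bore3 h0,25,68 [397.9351 178.2769 396.3276 169.7639 393.5366 155.0102] fitted [420.9634 171.0865 419.4603 162.7735 416.8498 148.3699]
 blue near 2 395.7241379310345 157.06896551724137 29
 blue near 3 415.8857142857143 151.02857142857144 35
  inj 0.87 [191. 248.] 184 198 233 260
  inj 0.83 [124. 251.] 99 156 246 259
  inj 0.57 [182. 234.] 172 185 217 246
  inj 0.47 [400. 166.] 391 402 154 175
top exp bore3 h0,25,68 [269.5783 147.6512 268.0059 149.4693 265.1515 152.7705] fitted [242.9705 143.3613 240.8785 145.0934 237.0818 148.238 ]
 blue near 2 None None 0
 blue near 3 None None 0
  inj 0.8 [467. 263.] 448 485 252 276
  inj 0.67 [450. 217.] 443 456 213 221
  inj 0.59 [449. 194.] 442 457 189 200
```

Bore3's plug sits at the same height as the fitted one in the scene image (within 1 px), so it's home. Going for the injector at the middle-row, -y hole.

move_arm([
  [0.6, 0, -6, 0, 0],
  [0.6, -1, -12, 0, 0],
  [0.6, -1, -18, 0, 0],
  [0.6, -2, -24, 0, 0],
  [0.6, -2, -30, 0, 0],
  [0.6, -3, -36, 0, 0],
  [0.6, -3, -42, 0, 0],
  [0.6, -3.7, -48, -2, 0],
])

```text
time: 17.1
tool_pos: [0.5009, -0.3349, 0.3464]
tool_rot: [[-0.987, 0.16, 0.003], [0.16, 0.987, -0.002], [-0.004, -0.002, -1.0]]
wrist_force: [0.8, 0.4, 0.9]
width: 0.601
grip_force: 0.0
```

move_arm([
  [0.6, 0, -5, -5, 0],
  [0.6, 0, -5, -10, 0],
  [0.6, 0, -5, -10, 0],
  [0.6, 0, -5, -10, 0],
])

```text
time: 17.6
tool_pos: [0.5014, -0.383, 0.248]
tool_rot: [[-0.987, 0.16, 0.003], [0.16, 0.987, -0.002], [-0.003, -0.002, -1.0]]
wrist_force: [-0.1, -0.1, 0.8]
width: 0.604
grip_force: 0.0
```

```bash
python3 - <<'E'
from fit import *
np.set_printoptions(precision=4,suppress=True)
s=robot.sense();print(s['time'],s['tool_pos'],s['tool_rot'][:,1],s['dq'])
c=cam('wrist');g=c['img']
for p in ((.499,-.375),(.424,-.371)):
    print(p,proj(c,[[*p,.105],[*p,.155],[*p,.173]]).ravel())
    th=np.linspace(0,6.28,60);R=proj(c,[[p[0]+.019*np.cos(q),p[1]+.019*np.sin(q),.111] for q in th]);print(' collar box',R.min(0),R.max(0))
for r in robot.silhouettes('wrist','inj1'):
    ys,xs=np.nonzero(r['pixels']); print(round(r['score'],2),np.round(r['point']),xs.min(),xs.max(),ys.min(),ys.max())
E
```

```text
17.6 [ 0.5014 -0.383   0.248 ] [ 0.1599  0.9871 -0.0019] [ 0.0061 -0.0325 -0.0658 -0.0026 -0.0044 -0.0022]
(0.499, -0.375) [328.0947 188.6521 329.0873 201.5166 329.5319 207.2807]
 collar box [310.6048 172.6327] [345.7856 206.7749]
(0.424, -0.371) [320.7035 118.2261 320.4269 119.2388 320.3008 119.7004]
 collar box [301.8927  98.5721] [339.4617 137.4286]
0.86 [321. 113.] 304 341 97 135
0.78 [331. 196.] 312 347 171 219
0.74 [253.   7.] 201 287 0 21
0.36 [627. 223.] 609 639 203 318
```

move_arm([
  [0.6, -0.3, 0.85, -2, 0],
  [0.6, -0.3, 0.85, -6, 0],
  [0.6, -0.3, 0.85, -10, 0],
  [0.6, -0.3, 0.85, -12.5, 0],
  [0.6, -0.3, 0.85, -12.5, 0],
  [0.6, -0.3, 0.85, -12.5, 0],
])

```text
time: 18.45
tool_pos: [0.4989, -0.3756, 0.1239]
tool_rot: [[-0.987, 0.16, 0.005], [0.16, 0.987, -0.004], [-0.005, -0.003, -1.0]]
wrist_force: [-0.7, -0.0, 0.6]
width: 0.601
grip_force: 0.0
```

move_arm([
  [0.6, 0, 0.05, -0.2, 0],
  [0, 0, 0.05, -0.2, 0],
  [0, 0, 0.05, -0.2, 0],
  [0, 0, 0.05, -0.2, 0],
  [0, 0, 0.05, -0.2, 0],
  [0, 0, 0.05, -0.2, 0],
])

```text
time: 19.2
tool_pos: [0.4971, -0.3744, 0.1182]
tool_rot: [[-0.987, 0.161, 0.0], [0.161, 0.987, -0.001], [-0.0, -0.0, -1.0]]
wrist_force: [1.3, -0.8, 1.0]
width: 0.314
grip_force: 30.0
```

move_arm([
  [0, 0, 0, 3, 0],
  [0, 0, 0, 7, 0],
  [0, 0, 0, 12, 0],
  [0, 0, 0, 17, 0],
  [0, 0, 0, 22, 0],
  [0, 0, 3, 26, 0],
  [0, 2, 8, 28, 0],
  [0, 4, 13, 28, 0],
])

```text
time: 20.2
tool_pos: [0.5377, -0.2431, 0.3993]
tool_rot: [[-0.987, 0.162, 0.002], [0.162, 0.987, -0.0], [-0.002, -0.0, -1.0]]
wrist_force: [1.2, -1.1, -4.6]
width: 0.318
grip_force: 30.0
```

move_arm([
  [0, 1, 6, 0, 0],
  [0, 3, 12, 0, 0],
  [0, 4, 17, 0, 0],
  [0, 5, 22, 0, 0],
  [0, 7, 28, 0, 0],
  [0, 8, 33, 0, 0],
  [0, 8.4, 37, 0, 0],
  [0, 8.4, 37, -3, 0],
])

```text
time: 21.2
tool_pos: [0.6217, 0.1298, 0.3681]
tool_rot: [[-0.988, 0.156, 0.002], [0.156, 0.988, 0.002], [-0.002, 0.002, -1.0]]
wrist_force: [0.7, 0.0, -4.3]
width: 0.314
grip_force: 30.0
```

move_arm([
  [0, 0, 0, -4, 0],
  [0, 0, 0, -6, 0],
  [0, 0, 0, -6, 0],
  [0, 0, 0, -6, 0],
])

```text
time: 21.7
tool_pos: [0.6212, 0.126, 0.3085]
tool_rot: [[-0.987, 0.161, 0.0], [0.161, 0.987, 0.0], [-0.0, 0.0, -1.0]]
wrist_force: [-0.6, 0.7, -3.5]
width: 0.314
grip_force: 30.0
```

move_arm([
  [0, 0, 0.25, -1, 0],
  [0, 0, 0.25, -2, 0],
  [0, 0, 0.25, -2.5, 0],
  [0, 0, 0.25, -2.5, 0],
])

```text
time: 22.2
tool_pos: [0.6208, 0.1284, 0.2821]
tool_rot: [[-0.987, 0.161, -0.002], [0.161, 0.987, -0.0], [0.002, -0.0, -1.0]]
wrist_force: [-0.5, -0.0, -4.5]
width: 0.316
grip_force: 30.0
```

move_arm([
  [0, 0.1, 0, -1, 0],
  [0, 0.1, 0, -2, 0],
  [0, 0.1, 0, -2.2, 0],
  [0, 0.1, 0, -2.2, 0],
])

```text
time: 22.7
tool_pos: [0.622, 0.1284, 0.2606]
tool_rot: [[-0.987, 0.161, -0.001], [0.161, 0.987, -0.0], [0.001, -0.0, -1.0]]
wrist_force: [-0.1, 0.0, -3.6]
width: 0.312
grip_force: 30.0
```

move_arm([
  [0, -0.6, 0.1, 0, 0],
  [0, -1.2, 0.2, -0.1, 0],
  [0, -1.8, 0.28, -0.15, 0],
  [0, -2.4, 0.37, -0.25, 0],
  [0, -2.4, 0.37, -0.25, 0],
])

```text
time: 23.32
tool_pos: [0.5981, 0.1322, 0.2604]
tool_rot: [[-0.987, 0.161, 0.003], [0.161, 0.987, 0.0], [-0.003, 0.001, -1.0]]
wrist_force: [4.0, -0.6, 1.5]
width: 0.315
grip_force: 30.0
```

move_arm([
  [0, -0.6, 0.09, -0.15, 0],
  [0, -1.2, 0.18, -0.3, 0],
  [0, -1.8, 0.27, -0.5, 0],
  [0, -2.4, 0.36, -0.75, 0],
  [0, -3.0, 0.46, -1.0, 0],
  [0, -3.0, 0.46, -1.0, 0],
])

```text
time: 24.08
tool_pos: [0.5669, 0.1368, 0.2476]
tool_rot: [[-0.987, 0.161, -0.003], [0.161, 0.987, -0.0], [0.003, -0.001, -1.0]]
wrist_force: [1.1, -0.7, -2.9]
width: 0.31
grip_force: 30.0
```

move_arm([
  [0, 0.5, -0.04, 0.25, 0],
  [0, 1.0, -0.08, 0.5, 0],
  [0, 1.15, -0.1, 0.2, 0],
  [0, 1.3, -0.13, -0.1, 0],
  [0, 1.5, -0.17, -0.55, 0],
  [0, 1.73, -0.2, -1.0, 0],
  [0, 1.73, -0.2, -1.0, 0],
])

```text
time: 24.95
tool_pos: [0.5852, 0.1347, 0.2376]
tool_rot: [[-0.987, 0.161, -0.002], [0.161, 0.987, -0.0], [0.002, -0.0, -1.0]]
wrist_force: [0.2, 0.6, -5.3]
width: 0.311
grip_force: 30.0
```

move_arm([
  [0, 0.27, -0.04, -0.55, 0],
  [0, 0.55, -0.08, -1.1, 0],
  [0, 0.8, -0.12, -1.65, 0],
  [0, 1.05, -0.16, -2.2, 0],
  [0, 1.05, -0.16, -2.2, 0],
])

```text
time: 25.58
tool_pos: [0.5957, 0.1329, 0.2151]
tool_rot: [[-0.987, 0.161, -0.002], [0.161, 0.987, -0.0], [0.002, -0.001, -1.0]]
wrist_force: [-0.6, -0.9, -6.2]
width: 0.311
grip_force: 30.0
```

move_arm([
  [0, 0.12, -0.02, -0.4, 0],
  [0, 0.25, -0.04, -0.8, 0],
  [0, 0.4, -0.06, -1.2, 0],
  [0, 0.4, -0.06, -1.2, 0],
])

```text
time: 26.08
tool_pos: [0.5997, 0.1325, 0.204]
tool_rot: [[-0.987, 0.161, -0.001], [0.161, 0.987, -0.0], [0.001, -0.0, -1.0]]
wrist_force: [-3.9, -0.2, -5.1]
width: 0.31
grip_force: 30.0
```

Smooth. Final press to home (expected TCP z ≈ 0.196).

move_arm([
  [0, 0.05, -0.01, -0.3, 0],
  [0, 0.15, -0.02, -0.6, 0],
  [0, 0.25, -0.04, -0.9, 0],
  [0, 0.3, -0.05, -1.1, 0],
  [0, 0.3, -0.05, -1.1, 0],
])

```text
time: 26.7
tool_pos: [0.6021, 0.1322, 0.1961]
tool_rot: [[-0.987, 0.161, 0.0], [0.161, 0.987, 0.0], [-0.0, 0.0, -1.0]]
wrist_force: [-9.5, -0.1, 3.3]
width: 0.31
grip_force: 30.0
```

move_arm([
  [0, 0, 0, -0.3, 0],
  [0, 0, 0, -0.3, 0],
  [0, 0, 0, -0.3, 0],
])

```text
time: 27.08
tool_pos: [0.6018, 0.1323, 0.1955]
tool_rot: [[-0.987, 0.161, 0.002], [0.161, 0.987, 0.001], [-0.002, 0.001, -1.0]]
wrist_force: [-12.7, -0.5, 9.4]
width: 0.309
grip_force: 30.0
```

move_arm([
  [0, 0, 0, 0.3, 0],
  [0.6, 0, 0, 0.3, 0],
  [0.6, 0, 0, 0.3, 0],
  [0.6, 0, 0, 0.3, 0],
  [0.6, 0, 0, 0.3, 0],
])

```text
time: 27.7
tool_pos: [0.6034, 0.132, 0.1937]
tool_rot: [[-0.987, 0.161, 0.001], [0.161, 0.987, 0.0], [-0.001, 0.0, -1.0]]
wrist_force: [0.7, 0.1, 0.6]
width: 0.599
grip_force: 0.0
```

move_arm([
  [0.6, 0, 0, 3, 0],
  [0.6, -1, 0.1, 7, 0],
  [0.6, -3, 0.3, 11, 0],
  [0.6, -5, 0, 14, 0],
  [0.6, -7, 0, 17, 0],
  [0.6, -7, 0, 17, 0],
  [0.6, -7, 0, 17, 0],
])

```text
time: 28.58
tool_pos: [0.5333, 0.132, 0.3621]
tool_rot: [[-0.987, 0.161, -0.001], [0.161, 0.987, -0.0], [0.001, -0.0, -1.0]]
wrist_force: [-0.9, 0.5, 0.2]
width: 0.601
grip_force: 0.0
```

```bash
cat > chk.py <<'E'
from fit import *
np.set_printoptions(precision=1,suppress=True)
s=robot.sense();print(s['time'],np.round(s['tool_pos'],4),s['width'])
for n in('wrist','scene'):
    c=cam(n);cv2.imwrite(f'pics/chk_{n}.png',c['img'])
    B,a=pts([.672,.164,-.1533,.45]);T=B+.068*a;P=proj(c,T)
    hsv=cv2.cvtColor(c['img'],cv2.COLOR_BGR2HSV);m=((abs(hsv[...,0].astype(int)-115)<15)&(hsv[...,1]>150)&(hsv[...,2]>50)).astype(np.uint8)
    for k in range(4):
        p=P[k].astype(int);r=22 if n=='wrist' else 9
        ys,xs=np.nonzero(m[p[1]-r:p[1]+r,p[0]-r:p[0]+r])
        if len(xs):print(n,k+1,'exp',P[k],'blue-exp',np.array([xs.mean(),ys.mean()])+p-r-P[k],'y range',ys.min()+p[1]-r-P[k,1],ys.max()+p[1]-r-P[k,1],len(xs))
E
python3 chk.py
```

```text
28.575 [0.5 0.1 0.4] 0.6011477237194474
wrist 2 exp [331.  249.6] blue-exp [4.1 1.7] y range -7.625590508869436 9.374409491130564 43
wrist 3 exp [409.8 248.9] blue-exp [ 0.4 -1.8] y range -10.899511716272087 7.100488283727913 117
wrist 4 exp [487.8 248. ] blue-exp [-8.5 -4.3] y range -9.005672177278313 0.9943278227216865 111
scene 2 exp [368.9 162. ] blue-exp [2.6 2.4] y range -1.0206610954881512 4.979338904511849 29
scene 3 exp [393.5 155. ] blue-exp [2.2 2.1] y range -0.010191933701975131 4.989808066298025 29
scene 4 exp [416.8 148.4] blue-exp [-1.   2.7] y range -0.369925486500847 5.630074513499153 35
```

move_arm([
  [0.6, -1, -6, 0, 0],
  [0.6, -3, -12, 0, 0],
  [0.6, -4, -18, 0, 0],
  [0.6, -6, -24, 0, 0],
  [0.6, -7, -30, 0, 0],
  [0.6, -8, -36, 0, 0],
  [0.6, -10, -42, 0, 0],
  [0.6, -11, -48, -2, 0],
])

```text
time: 29.68
tool_pos: [0.4227, -0.3485, 0.3439]
tool_rot: [[-0.987, 0.162, 0.001], [0.162, 0.987, -0.001], [-0.001, -0.0, -1.0]]
wrist_force: [0.6, -0.2, 0.6]
width: 0.6
grip_force: 0.0
```

move_arm([
  [0.6, 0, -2, -5, 0],
  [0.6, 0, -2, -10, 0],
  [0.6, 0, -2, -10, 0],
  [0.6, 0, -2, -10, 0],
])

```text
time: 30.18
tool_pos: [0.424, -0.3664, 0.2458]
tool_rot: [[-0.987, 0.161, 0.001], [0.161, 0.987, -0.001], [-0.002, -0.001, -1.0]]
wrist_force: [0.7, 0.5, 0.9]
width: 0.597
grip_force: 0.0
```

```bash
python3 - <<'E'
from fit import *
np.set_printoptions(precision=4,suppress=True)
s=robot.sense();print(s['tool_pos'],s['dq'])
c=cam('wrist');th=np.linspace(0,6.28,60)
p=(.4225,-.3695);R=proj(c,[[p[0]+.019*np.cos(q),p[1]+.019*np.sin(q),.111] for q in th]);print(' collar box',R.min(0),R.max(0))
for r in robot.silhouettes('wrist','inj1'):
    ys,xs=np.nonzero(r['pixels']); print(round(r['score'],2),np.round(r['point']),xs.min(),xs.max(),ys.min(),ys.max())
E
```

```text
[ 0.424  -0.3664  0.2458] [ 0.0062 -0.0283 -0.059  -0.0003 -0.0028 -0.0004]
 collar box [300.368  175.7288] [335.6818 209.9132]
0.97 [211.  64.] 161 285 32 91
0.87 [320. 198.] 301 335 176 223
```

move_arm([
  [0.6, -0.1, -0.3, -2, 0],
  [0.6, -0.1, -0.3, -5, 0],
  [0.6, -0.1, -0.3, -5, 0],
])

```text
time: 30.65
tool_pos: [0.4225, -0.3686, 0.1946]
tool_rot: [[-0.987, 0.161, -0.0], [0.161, 0.987, 0.0], [0.0, 0.0, -1.0]]
wrist_force: [0.4, -0.5, -0.2]
width: 0.599
grip_force: 0.0
```

Exact match. Continue down to z 0.12 and grip.

move_arm([
  [0.6, 0, -0.1, -3, 0],
  [0.6, 0, -0.1, -6, 0],
  [0.6, 0, -0.1, -7.6, 0],
  [0.6, 0, -0.1, -7.6, 0],
  [0.6, 0, -0.1, -7.6, 0],
  [0, 0, -0.1, -7.6, 0],
  [0, 0, -0.1, -7.6, 0],
  [0, 0, -0.1, -7.6, 0],
])

```text
time: 31.65
tool_pos: [0.4224, -0.3701, 0.1187]
tool_rot: [[-0.987, 0.161, 0.0], [0.161, 0.987, -0.001], [-0.0, -0.001, -1.0]]
wrist_force: [-0.4, -3.3, 2.7]
width: 0.316
grip_force: 4.1
```

move_arm([
  [0, 0, 0, 0, 0],
  [0, 0, 0, 0, 0],
])

```text
time: 31.9
tool_pos: [0.4223, -0.3702, 0.1186]
tool_rot: [[-0.987, 0.161, 0.0], [0.161, 0.987, -0.001], [-0.0, -0.001, -1.0]]
wrist_force: [0.1, -1.0, 1.7]
width: 0.316
grip_force: 30.0
```

move_arm([
  [0, 0, 0, 3, 0],
  [0, 0, 0, 7, 0],
  [0, 0, 0, 12, 0],
  [0, 0, 0, 17, 0],
  [0, 0, 0, 22, 0],
  [0, 1, 3, 26, 0],
  [0, 3, 8, 28, 0],
  [0, 6, 12, 28, 0],
])

```text
time: 32.9
tool_pos: [0.4826, -0.2487, 0.4004]
tool_rot: [[-0.987, 0.162, 0.003], [0.162, 0.987, -0.002], [-0.003, -0.001, -1.0]]
wrist_force: [-0.1, -0.4, -3.7]
width: 0.313
grip_force: 30.0
```

move_arm([
  [0, 2, 5, 0, 0],
  [0, 4, 10, 0, 0],
  [0, 6, 15, 0, 0],
  [0, 8, 20, 0, 0],
  [0, 10, 25, 0, 0],
  [0, 12, 29, 0, 0],
  [0, 12.6, 29.5, 0, 0],
  [0, 12.6, 29.5, -3, 0],
])

```text
time: 33.9
tool_pos: [0.6093, 0.0455, 0.3691]
tool_rot: [[-0.987, 0.16, 0.003], [0.16, 0.987, -0.0], [-0.003, 0.0, -1.0]]
wrist_force: [-0.2, -0.8, -3.3]
width: 0.31
grip_force: 30.0
```

move_arm([
  [0, 0, 0, -4, 0],
  [0, 0, 0, -6, 0],
  [0, 0, 0, -6, 0],
  [0, 0, 0, -6, 0],
])

```text
time: 34.4
tool_pos: [0.6085, 0.0445, 0.3092]
tool_rot: [[-0.987, 0.162, 0.001], [0.162, 0.987, -0.0], [-0.001, 0.0, -1.0]]
wrist_force: [0.4, -0.8, -3.5]
width: 0.316
grip_force: 30.0
```

move_arm([
  [0, 0, 0, -1, 0],
  [0, 0, 0, -2, 0],
  [0, 0, 0, -2.5, 0],
  [0, 0, 0, -2.5, 0],
])

```text
time: 34.9
tool_pos: [0.608, 0.0451, 0.2823]
tool_rot: [[-0.987, 0.161, -0.002], [0.161, 0.987, 0.0], [0.002, -0.0, -1.0]]
wrist_force: [0.2, -0.2, -3.2]
width: 0.315
grip_force: 30.0
```

move_arm([
  [0, 0.1, 0, -1, 0],
  [0, 0.1, 0, -2, 0],
  [0, 0.1, 0, -2.3, 0],
  [0, 0.1, 0, -2.3, 0],
])

```text
time: 35.4
tool_pos: [0.6091, 0.0451, 0.2597]
tool_rot: [[-0.987, 0.161, -0.001], [0.161, 0.987, 0.0], [0.001, -0.0, -1.0]]
wrist_force: [0.0, 0.1, -2.6]
width: 0.314
grip_force: 30.0
```

move_arm([
  [0, -0.6, 0.1, 0, 0],
  [0, -1.2, 0.2, -0.1, 0],
  [0, -1.8, 0.28, -0.15, 0],
  [0, -2.4, 0.37, -0.25, 0],
  [0, -2.4, 0.37, -0.25, 0],
])

```text
time: 36.02
tool_pos: [0.5853, 0.0489, 0.2596]
tool_rot: [[-0.987, 0.161, 0.003], [0.161, 0.987, 0.0], [-0.003, 0.001, -1.0]]
wrist_force: [3.3, -1.0, 2.5]
width: 0.311
grip_force: 30.0
```

move_arm([
  [0, -0.6, 0.09, -0.15, 0],
  [0, -1.2, 0.18, -0.3, 0],
  [0, -1.8, 0.27, -0.5, 0],
  [0, -2.4, 0.36, -0.75, 0],
  [0, -3.0, 0.46, -1.0, 0],
  [0, -3.0, 0.46, -1.0, 0],
])

```text
time: 36.78
tool_pos: [0.5541, 0.0535, 0.2468]
tool_rot: [[-0.987, 0.161, -0.003], [0.161, 0.987, 0.0], [0.003, -0.0, -1.0]]
wrist_force: [1.2, -0.2, -2.7]
width: 0.311
grip_force: 30.0
```

move_arm([
  [0, 0.5, -0.06, 0.25, 0],
  [0, 1.0, -0.12, 0.5, 0],
  [0, 1.15, -0.14, 0.2, 0],
  [0, 1.3, -0.17, -0.1, 0],
  [0, 1.5, -0.22, -0.55, 0],
  [0, 1.73, -0.25, -1.0, 0],
  [0, 1.73, -0.25, -1.0, 0],
])

```text
time: 37.65
tool_pos: [0.5723, 0.0509, 0.2369]
tool_rot: [[-0.987, 0.161, -0.002], [0.161, 0.987, 0.0], [0.002, -0.0, -1.0]]
wrist_force: [-0.2, -0.2, -3.3]
width: 0.313
grip_force: 30.0
```

move_arm([
  [0, 0.27, -0.04, -0.55, 0],
  [0, 0.55, -0.08, -1.1, 0],
  [0, 0.8, -0.12, -1.65, 0],
  [0, 1.05, -0.16, -2.2, 0],
  [0, 1.05, -0.16, -2.2, 0],
])

```text
time: 38.28
tool_pos: [0.5827, 0.0492, 0.2143]
tool_rot: [[-0.987, 0.161, -0.002], [0.161, 0.987, -0.0], [0.002, -0.0, -1.0]]
wrist_force: [-2.0, -0.6, -5.9]
width: 0.312
grip_force: 30.0
```

move_arm([
  [0, 0.12, -0.02, -0.4, 0],
  [0, 0.25, -0.04, -0.8, 0],
  [0, 0.4, -0.06, -1.2, 0],
  [0, 0.4, -0.06, -1.2, 0],
])

```text
time: 38.78
tool_pos: [0.587, 0.0486, 0.2031]
tool_rot: [[-0.987, 0.161, -0.001], [0.161, 0.987, -0.0], [0.001, -0.0, -1.0]]
wrist_force: [-3.5, -0.2, -3.8]
width: 0.314
grip_force: 30.0
```

move_arm([
  [0, 0.05, -0.01, -0.3, 0],
  [0, 0.15, -0.02, -0.6, 0],
  [0, 0.2, -0.03, -0.9, 0],
  [0, 0.2, -0.03, -1.3, 0],
  [0, 0.2, -0.03, -1.3, 0],
])

```text
time: 39.4
tool_pos: [0.5884, 0.0485, 0.1954]
tool_rot: [[-0.987, 0.161, 0.002], [0.161, 0.987, -0.0], [-0.002, 0.0, -1.0]]
wrist_force: [-11.8, 1.0, 10.4]
width: 0.309
grip_force: 30.0
```

Same contact as before. Release, back off and check.

move_arm([
  [0, 0, 0, 0.3, 0],
  [0.6, 0, 0, 0.3, 0],
  [0.6, 0, 0, 0.3, 0],
  [0.6, 0, 0, 0.3, 0],
  [0.6, 0, 0, 0.3, 0],
])

```text
time: 40.02
tool_pos: [0.5895, 0.0484, 0.1938]
tool_rot: [[-0.987, 0.161, 0.001], [0.161, 0.987, 0.0], [-0.001, 0.0, -1.0]]
wrist_force: [-0.1, 0.6, -0.3]
width: 0.599
grip_force: 0.0
```

move_arm([
  [0.6, 0, 0, 3, 0],
  [0.6, -1, 0.1, 7, 0],
  [0.6, -3, 0.3, 11, 0],
  [0.6, -5, 2, 14, 0],
  [0.6, -7, 6, 17, 0],
  [0.6, -9, 8, 17, 0],
  [0.6, -9, 8, 17, 0],
  [0.6, -9, 8, 17, 0],
])

```text
time: 41.02
tool_pos: [0.4994, 0.128, 0.3631]
tool_rot: [[-0.987, 0.161, -0.0], [0.161, 0.987, -0.0], [0.0, -0.001, -1.0]]
wrist_force: [-0.1, 0.4, -0.4]
width: 0.601
grip_force: 0.0
```

```bash
python3 chk.py; python3 - <<'E'
import cv2,numpy as np
w=cv2.imread('pics/chk_wrist.png');s=cv2.imread('pics/chk_scene.png')
a=cv2.resize(w[190:310,160:560],(800,240),interpolation=3);b=cv2.resize(s[135:225,310:460],(600,360),interpolation=3)
o=np.zeros((600,800,3),np.uint8);o[:240]=a;o[240:,:600]=b;cv2.imwrite('pics/final.png',o)
E
```

```text
41.025 [0.5 0.1 0.4] 0.6007639342334976
wrist 2 exp [339.3 276.1] blue-exp [ 3.1 -1.2] y range -9.095945319770522 8.904054680229478 54
wrist 3 exp [415.6 275.3] blue-exp [-0.5 -3.6] y range -11.317789188236134 5.682210811763866 100
wrist 4 exp [491.  274.3] blue-exp [-6.4 -4.7] y range -10.289423415102817 0.7105765848971828 137
scene 1 exp [343.  169.4] blue-exp [-0.7  2.6] y range -0.4278500200249482 5.572149979975052 36
scene 2 exp [368.9 162. ] blue-exp [2.6 2.5] y range -0.020661095488151204 4.979338904511849 28
scene 3 exp [393.5 155. ] blue-exp [2.3 2.1] y range -0.010191933701975131 4.989808066298025 30
scene 4 exp [416.8 148.4] blue-exp [-1.   2.6] y range -0.369925486500847 5.630074513499153 34
```

View pics/final.png

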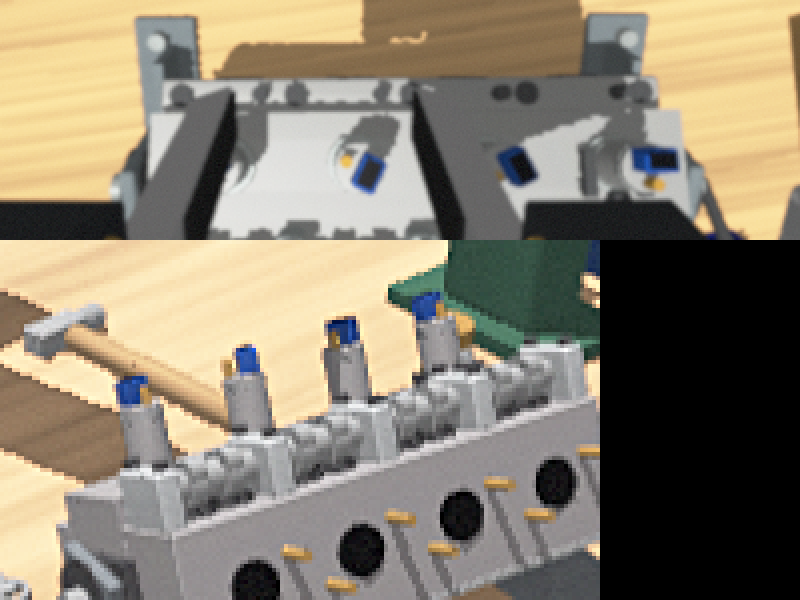

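The picture shows three injectors standing parallel to the fitted one, plug tops in one line at (132,390), (245,358), (342,332) and (428,307), all at the fitted one's height above the head within about 0.5 px. Handing in.

```bash
python3 -c "
from bench import robot
print(robot.close_job())"
```

```text
the job is handed in; nothing more can be done
None
```

I fitted the three blue-plug injectors into bores 1–3, with plug heights matching the already fitted one to about 2 mm in the scene picture; the worn injector was left in the rack, and the job was handed in at about 41 s (no verdict returned).

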